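Press a batten into the corner of the marking board for marking

TASK

Take the dark wooden batten and lay it flat on the plywood marking board, one long side flush against the back fence and its end up against the stop at the left. Then hold it for marking with one diagonal push on its near bevelled edge, about as hard as the weight of two kilos, pressing it down on the board and against the fence at once, and finish while still pushing: do not let go. Leave everything else on the bench where it is.

Things in the scene. Friction and masses are not known exactly. Their poses are not given: they have to be found in the camera images.
- board: Plywood marking board screwed to the bench, cannot move: 140 mm (its x, away from the robot) by 220 mm (its y, to the left), 15 mm thick. Origin at the centre of its underside; its top lies at z = 15 mm in its frame. Its yaw varies by a few tenths of a radian.
- base: The plywood plate of the board, which carries the batten; its top face is the board's top, 15 mm above the bench. Origin at the centre of its underside, 4 mm further along x than the board's origin.
- fence: Back fence of the board, a brown wooden bar along the board's y, 20 mm thick, 220 mm long, rising 40 mm above the board's top. Fixed to the board; all its wood is waxed and slippery (friction about 0.3). Origin at the centre of its underside; its near face lies at x = +50 mm in the board's frame.
- stop: End stop at the board's left end, a brown wooden block 70 mm (along x) by 20 mm (along y), rising 40 mm above the board's top. Fixed to the board; it covers x = -20 to +50 mm in the board's frame, and its right face lies at y = +90 mm in the board's frame.
- corner (a point): Inner corner where fence, stop and the board's top meet: (50, 90, 15) mm in the board's frame. Axes as the board's.
- batten_dark: Loose dark brown batten, 130 mm long, 40 wide, 34 high, 0.13 kg: sides upright for 22 mm, then a 45 degree bevel (12 by 12 mm) along each long top edge. Origin at the centre of its underside, x along its length. Starts left or right of the board, its length roughly along the robot's x. Laid right, its length lies along the board's y and its origin at (30, 25, 15) mm in the board's frame.
- batten_light: Loose pale batten of the same shape, on the other side of the board; not wanted. 130 mm long, 40 wide, 34 high, 0.13 kg: sides upright for 22 mm, then a 45 degree bevel (12 by 12 mm) along each long top edge. Origin at the centre of its underside, x along its length. 
- paint_teal: Bystander: loose paint bottle, teal with a black cap, 39 mm across, 74 mm high, behind the board. Origin at the centre of its underside.
- tape_blue: Bystander: loose roll of blue tape lying flat, 92 mm across, 24 mm high, behind the board to the right. Origin at the centre of its underside.

How it is judged (in metres and radians):
At the end, for the whole second after the job is handed in: Dark batten flat on the board (3 mm, 0.05 rad), square to and against the fence (4 mm, 0.05 rad), its left end within 5 mm of the stop, at rest; the robot pushes it with over 4 N so that it presses the fence with over 2 N and the plate with over 4 N, through the final second (contact force between batten_dark and fence above 2 N and contact force between batten_dark and base above 4 N and contact force between any of the fingers, the arm and batten_dark above 4 N and x of batten_dark in the frame of board between 0.026 and 0.034 m and y of batten_dark in the frame of board between 0.0195 and 0.0285 m and z of batten_dark in the frame of board between 0.012 and 0.018 m and angle between the x axis of batten_dark and the y axis of board, either way round below 0.05 rad and angle between batten_dark's own z axis and vertical below 0.05 rad and linear speed of batten_dark below 0.02 m/s); the arm keeps its last pose, push and grip.
It fails at once if the light batten is moved by more than 25 mm (distance of batten_light from where it was at the start of the episode above 0.025 m).
It fails at once if the teal paint bottle is moved by more than 25 mm (distance of paint_teal from where it was at the start of the episode above 0.025 m).
It fails at once if the blue tape roll is moved by more than 25 mm (distance of tape_blue from where it was at the start of the episode above 0.025 m).
It also fails if it takes over 64 s, if anything falls off the work surface, if the arm or the gripper's body presses on something with over 40 N, if the wrist force passes 120 N, or if a joint passes its speed limit or range.

ROBOT

A 6-joint arm with a two-finger parallel gripper is mounted at the origin on a cart in front of the work surface, level with it; the furniture and walls round the work are solid. World frame = base frame: x ahead of the robot, y to its left, z up, the work surface at z = 0. Lengths are in m, angles in degrees, forces in N, time in s.
With the tool pointing down it reaches from about 0.4 to 0.925 m from the base axis. Payload 3.4 kg.
Tool frame: the origin (TCP) lies between the finger pads; the fingertips stand robot.tip_extent ahead of it and the grasp point (between the pads) lies 11 mm behind it (robot.tip_extent is the distance from the TCP to the fingertips, in m); z points along the fingers, y is the line along which they close (so a half turn about z gives the same grasp; the last joint's range is limited). The gripper opens to 85 mm and grips with 20 to 120 N. Pads are 22 mm wide; open, the fingers measure 114 mm over their backs; the gripper's body (76 mm by 85 mm) begins 54 mm behind the grasp point. The pads swing forward as they close: fully open they stand 13 mm farther back than shut.
Start: joints at [70.101, 17.578, 86.31, -0, 76.112, -4.211], TCP at [0.155, 0.554, 0.239] pointing down, gripper open.
Joint ranges: [-179.03, 179.03], [-60, 130.46], [8.19, 133.38], [-81.62, 261.62], [5.75, 156.47], [-153.77, 153.77]. Speed limits (degrees/s): [147.25, 147.25, 180, 180, 180, 180].

INTERFACE

Orientations are given as a 3x3 rotation matrix whose columns are the frame's x, y, z axes.
In Python, from station import robot, viewer gives the robot as it stands.
- The arm moves only by the tool apply_moves, never from a script. Its argument "targets" is one flat list of numbers, 5 for each row, row after row: the finger opening in m, from 0 to 0.0854, then the shift along the tool's x, y, z in m, then the turn about the tool's z in degrees. In form: [fingers, tx, ty, tz, spin, fingers, tx, ty, tz, spin, ...]. A call has exactly 10 rows; each row shifts and turns the commanded pose from where the row before left it, along the tool's axes as they then stand; what a row does not reach is not made up. A row lasts 1/10 s, in which the tool goes at most 50 mm and 8.59 degrees, less where a joint would pass 70% of its speed; a pose out of reach is approached as far as the arm can. A call is refused whole if a number of a shift passes 0.05 or a number of a turn 8.59, either way. A call with a gripper value outside its range is refused whole. The fingers move at their own pace and stop on an object; "squeeze" is the grip in N (left out, the last holds). Time passes only in rows, so rows that do not move let the fingers close, or fill a call up. It gives the time, the measured TCP pose, the force, the opening and the grip force at its end, in the units of the state.
- robot.state(): the state, without advancing time (a new reading comes with each control period).
- viewer.capture(name): name is "side" or "top" or "wrist"; returns a dict with "image" (400x640x3 uint8, red, green, blue), "mtx" (3x3 intrinsics, pixels), "T" (4x4, takes a point from camera to world coordinates). Camera axes: x right, y down, z forward; pixel columns grow to the right and rows downward; lengths in m; the calibration is good to about 2 mm. A picture is of the moment at which its call begins. There is no depth.
- robot.finish_job(): hands the job in; it is judged then, once.
The state is a dict: "time": time; "qpos": joint angles; "dq": joint speeds; "joint_efforts": joint torques, N m; "position": TCP position; "ee_rot": TCP orientation; "wrist_force": force on the tool from outside, world axes, zero at the start; "moment": the same for the moment, N m; "grip_width": finger opening in m; "grip_force": force on a finger pad.
Only numpy, scipy, OpenCV 4.12 (cv2) and the standard library are available. Lean on these libraries where they do the work, as an engineer would, in place of code of your own. Each camera call takes 0.05 s, during which the arm holds its last target. There are 200 camera calls.

## Working session

There is one attempt and no reset: what is moved stays moved. The work goes in short steps, Python scripts to look and compute and a tool call to move; the robot and the scene stay as the last step left them, time stands still between calls to the robot, and variables do not carry over. Pictures are saved under pics/ and viewed, at most 10 in all, crops included, and the job is handed in when it is done.

Besides the shell and the picture viewer there is one more tool, called after "Request:" in YAML: its name, and indented under it one key for each argument. apply_moves: Moves the arm, as the interface text tells. Its arguments: {"type":"object","properties":{"targets":{"type":"array"},"squeeze":{"type":"number"}},"required":["targets"]}

```bash
mkdir -p pics; ls
python3 - <<'E'
from station import robot, viewer
import cv2, numpy as np, pickle
np.set_printoptions(precision=4,suppress=True)
print(robot.state(), robot.tip_extent)
D={}
for n in ("top","side"):
    c=viewer.capture(n); D[n]=c
    cv2.imwrite(f"pics/{n}0.png",c["image"][...,::-1]); print(n,c["mtx"],c["T"])
pickle.dump(D,open("c0.pkl","wb"))
E
```

```text
pics
{'time': 0.0, 'qpos': array([70.1013, 17.6233, 86.3811, -0.0004, 76.1103, -4.2109]), 'dq': array([ 0.0959, -0.0056,  0.0914,  0.0254,  0.1163,  0.0404]), 'joint_efforts': array([  0.    , -45.7558, -25.1914,   0.0002,   0.0131,  -0.    ]), 'position': array([0.1553, 0.553 , 0.2384]), 'ee_rot': array([[-0.9628,  0.2704, -0.0007],
       [ 0.2704,  0.9627, -0.0019],
       [ 0.0001, -0.002 , -1.    ]]), 'wrist_force': array([0.0896, 0.8007, 0.2316]), 'moment': array([ 0.001 , -0.0089,  0.0566]), 'grip_force': 0.0, 'grip_width': 0.08490732544326993} 0.008
top [[476.325    0.     321.8215]
 [  0.     476.325  195.2726]
 [  0.       0.       1.    ]] [[ 0.1058 -0.9727  0.2068  0.3969]
 [-0.9944 -0.103   0.0243 -0.1192]
 [-0.0023 -0.2082 -0.9781  1.1245]
 [ 0.      0.      0.      1.    ]]
side [[423.6014   0.     312.0058]
 [  0.     423.6014 205.8016]
 [  0.       0.       1.    ]] [[-0.9941 -0.0525  0.0948  0.5247]
 [-0.1066  0.6293 -0.7698  0.6834]
 [-0.0192 -0.7754 -0.6312  0.723 ]
 [ 0.      0.      0.      1.    ]]
```

View pics/top0.png

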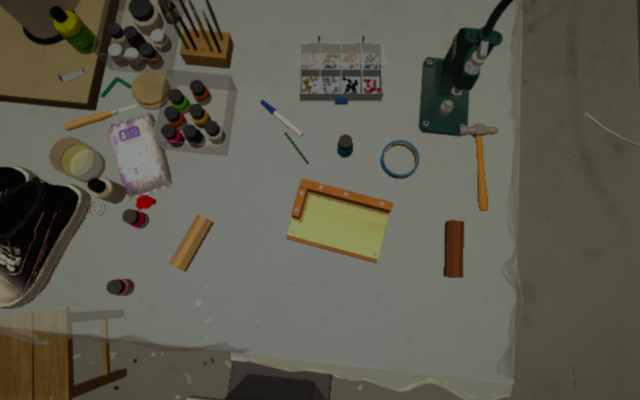

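View pics/side0.png

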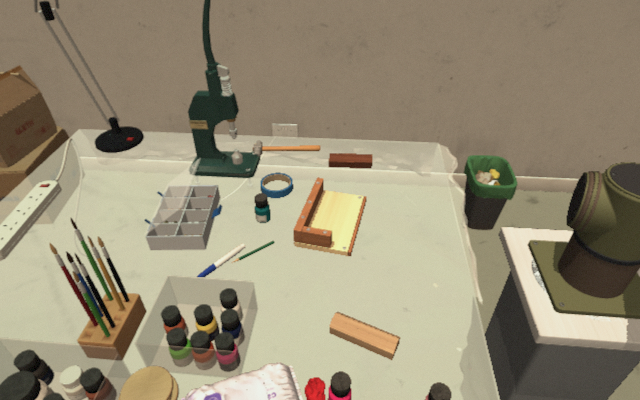

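The top view shows the board near (340,225), the dark batten at right near (454,249), the light one at (191,243), the bottle at (345,146) and the tape at (400,159). The side view agrees: board (330,220), dark batten behind it at (350,160). Next I'll zoom the top view.

```bash
cat > h.py <<'E'
import numpy as np, cv2, pickle
np.set_printoptions(precision=4,suppress=True)
def ray(c,uv,z):
    uv=np.atleast_2d(np.array(uv,float)); d=np.c_[uv,np.ones(len(uv))]@np.linalg.inv(c["mtx"]).T@c["T"][:3,:3].T
    o=c["T"][:3,3]; return o+d*((z-o[2])/d[:,2])[:,None]
def proj(c,P):
    P=np.atleast_2d(P); p=(P-c["T"][:3,3])@c["T"][:3,:3]@c["mtx"].T; return p[:,:2]/p[:,2:]
E
python3 - <<'E'
from h import *
c=pickle.load(open("c0.pkl","rb"))["top"]; im=c["image"]
a=cv2.resize(im[170:270,280:400],None,fx=5,fy=5,interpolation=cv2.INTER_CUBIC)
b=cv2.resize(im[210:285,435:475],None,fx=5,fy=5,interpolation=cv2.INTER_CUBIC)
o=np.zeros((500,800,3),np.uint8); o[:,:600]=a; o[:375,600:]=b
o=np.clip(o*1.6,0,255).astype(np.uint8)
cv2.imwrite("pics/z0.png",o[...,::-1])
hsv=cv2.cvtColor(im,cv2.COLOR_RGB2HSV)
print(hsv[249,446:466:2], hsv[225,335])
E
```

```text
[[ 12 219  57]
 [ 11 197  70]
 [  9 192  73]
 [ 10 198  71]
 [ 11 205  81]
 [ 11 209  83]
 [ 11 206  84]
 [ 10 207  69]
 [ 10 131  70]
 [ 33  24 115]] [ 33 104 145]
```

View pics/z0.png

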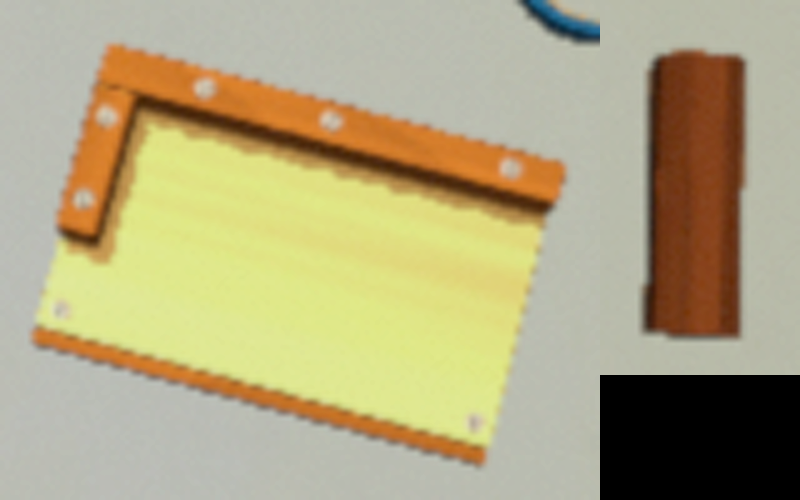

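The zoom shows the fence top corners at about (108,45), (565,165), inner corner (134,97), the board's near corners (35,335), (485,455), and the dark batten outline x 648–745, y 52–335 in crop pixels.

Run:
```python
from h import *
D=pickle.load(open("c0.pkl","rb")); c=D["top"]; s=D["side"]
f=lambda p,o:(np.array(p,float)+.5)/5-.5+np.array(o)
A=ray(c,f([[108,45],[565,165],[551,207],[134,97],[98,238]],(280,170)),.055); print("fence",A)
B=ray(c,f([[35,328],[489,448]],(280,170)),.015); print("near",B)
for P,Q in ((A[0],A[1]),(A[3],A[2]),(B[0],B[1]),(A[4],A[3])):
    d=Q-P; print(np.hypot(*d[:2]), np.degrees(np.arctan2(d[1],d[0])))
M={}
for n,c_,box in (("top",c,(435,210,475,285)),("side",s,(322,148,380,174))):
    x0,y0,x1,y1=box; hsv=cv2.cvtColor(c_["image"],cv2.COLOR_RGB2HSV)
    m=np.zeros(hsv.shape[:2],np.uint8); m[y0:y1,x0:x1]=((hsv[...,1]>110)&((hsv[...,0]<20)|(hsv[...,0]>170)))[y0:y1,x0:x1]
    k=max(cv2.findContours(m,0,1)[0],key=cv2.contourArea); r=cv2.minAreaRect(k)
    print(n,m.sum(),r); bp=cv2.boxPoints(r); print(bp); print(ray(c_,bp,.0),ray(c_,bp,.022)[:,:2])
    print("c",ray(c_,np.array(r[0]),.017))
# light, for clearance
print("light",ray(c,[[191,243]],.02),"bottle",ray(c,[[345,140]],.07),"tape",ray(c,[[400,159]],.02))
x0,y0=325,140
cv2.imwrite("pics/s0.png",cv2.resize(s["image"][140:265,285:385],None,fx=4.8,fy=4.8,interpolation=cv2.INTER_CUBIC)[...,::-1])
```

```text
fence [[ 0.6571 -0.0411  0.055 ]
 [ 0.623  -0.2555  0.055 ]
 [ 0.6028 -0.2506  0.055 ]
 [ 0.6339 -0.0558  0.055 ]
 [ 0.5668 -0.0469  0.055 ]]
near [[ 0.5277 -0.0199  0.015 ]
 [ 0.4945 -0.2356  0.015 ]]
0.2171134088768864 -99.05538302787706
0.19725320843792282 -99.06054576518225
0.21833440242416716 -98.75058227457997
0.06762811202188945 -7.548476140035832
top 1026 ((453.7083740234375, 248.0397186279297), (18.483373641967773, 56.124359130859375), 1.3322197198867798)
[[443.8167 275.8794]
 [445.1216 219.7703]
 [463.6    220.2   ]
 [462.2951 276.3092]]
[[ 0.4737 -0.3941  0.    ]
 [ 0.6061 -0.3902  0.    ]
 [ 0.6097 -0.4341  0.    ]
 [ 0.4772 -0.4369  0.    ]] [[ 0.4722 -0.3887]
 [ 0.602  -0.3849]
 [ 0.6056 -0.4279]
 [ 0.4757 -0.4307]]
c [[ 0.5387 -0.4094  0.017 ]]
side 558 ((350.0, 160.5), (13.0, 42.0), 90.0)
[[329. 154.]
 [371. 154.]
 [371. 167.]
 [329. 167.]]
[[ 0.6072 -0.4622  0.    ]
 [ 0.4747 -0.4724  0.    ]
 [ 0.4748 -0.3987  0.    ]
 [ 0.6016 -0.3888  0.    ]] [[ 0.6047 -0.4274]
 [ 0.4762 -0.4372]
 [ 0.4763 -0.3658]
 [ 0.5993 -0.3561]]
c [[ 0.5391 -0.4036  0.017 ]]
light [[0.4856 0.1983 0.02  ]] bottle [[ 0.7558 -0.1327  0.07  ]] tape [[ 0.739  -0.2696  0.02  ]]
```

Request:
apply_moves:
  targets: [0.085,-0.0346,0.0042,0,0,0.085,-0.0346,0.0042,0,0,0.085,-0.0346,0.0042,0,0,0.085,-0.0346,0.0042,0,0,0.085,-0.0346,0.0042,0,0,0.085,-0.0346,0.0042,0,0,0.085,-0.0346,0.0042,0,0,0.085,-0.0346,0.0042,0,0,0.085,-0.0346,0.0042,0,0,0.085,-0.0346,0.0042,0,0]

```text
time: 1.1
position: [0.5011, 0.4998, 0.2386]
ee_rot: [[-0.963, 0.27, -0.001], [0.27, 0.963, -0.001], [0.001, -0.001, -1.0]]
wrist_force: [-0.7, 1.4, -0.3]
grip_width: 0.0849
grip_force: 0.0
```

Request:
apply_moves:
  targets: [0.085,-0.0142,-0.0433,0,0,0.085,-0.0142,-0.0433,0,0,0.085,-0.0142,-0.0433,0,0,0.085,-0.0142,-0.0433,0,0,0.085,-0.0142,-0.0433,0,0,0.085,-0.0142,-0.0433,0,0,0.085,-0.0142,-0.0433,0,0,0.085,-0.0142,-0.0433,0,0,0.085,-0.0142,-0.0433,0,0,0.085,-0.0142,-0.0433,0,0]

```text
time: 2.1
position: [0.519, 0.0434, 0.239]
ee_rot: [[-0.963, 0.27, -0.001], [0.27, 0.963, -0.0], [0.001, -0.0, -1.0]]
wrist_force: [0.3, 0.1, 0.3]
grip_width: 0.085
grip_force: 0.0
```

Request:
apply_moves:
  targets: [0.085,-0.0142,-0.0433,0,0,0.085,-0.0142,-0.0433,0,0,0.085,-0.0142,-0.0433,0,0,0.085,-0.0142,-0.0433,0,0,0.085,-0.0142,-0.0433,0,0,0.085,-0.0142,-0.0433,0,0,0.085,-0.0142,-0.0433,0,0,0.085,-0.0142,-0.0433,0,0,0.085,-0.0142,-0.0433,0,0,0.085,-0.0142,-0.0433,0,0]

```text
time: 3.1
position: [0.5387, -0.4118, 0.2387]
ee_rot: [[-0.963, 0.271, -0.001], [0.271, 0.963, 0.001], [0.001, 0.001, -1.0]]
wrist_force: [0.7, 1.0, -0.2]
grip_width: 0.0848
grip_force: 0.0
```

Request:
apply_moves:
  targets: [0.085,0,0,0,8.5,0.085,0,0,0,8.5,0.085,0,0,0,8.5,0.085,0,0,0,8.5,0.085,0,0,0,8.5,0.085,0,0,0,8.5,0.085,0,0,0,8.5,0.085,0,0,0,8.5,0.085,0,0,0,8.5,0.085,0,0,0,8.5]

```text
time: 4.1
position: [0.5389, -0.4098, 0.2386]
ee_rot: [[0.191, 0.981, -0.001], [0.981, -0.191, 0.001], [0.001, -0.001, -1.0]]
wrist_force: [-0.4, 0.1, 0.4]
grip_width: 0.0851
grip_force: 0.0
```

Request:
apply_moves:
  targets: [0.085,0,0,0,8.5,0.085,0,0,0,8.5,0.085,0,0,0,8.5,0.085,0,0,0,8.5,0.085,0,0,0,8.5,0.085,0,0,0,8.5,0.085,0,0,0,8.5,0.085,0,0,0,8.5,0.085,0,0,0,8.5,0.085,0,0,0,1.3]

```text
time: 5.1
position: [0.539, -0.4098, 0.2386]
ee_rot: [[1.0, 0.025, -0.001], [0.025, -1.0, 0.001], [-0.001, -0.001, -1.0]]
wrist_force: [-0.1, 0.5, -0.6]
grip_width: 0.0853
grip_force: 0.0
```

Run:
```python
from h import *
from station import viewer
c=viewer.capture("wrist"); pickle.dump(c,open("w1.pkl","wb")); cv2.imwrite("pics/w1.png",c["image"][...,::-1])
hsv=cv2.cvtColor(c["image"],cv2.COLOR_RGB2HSV)
m=((hsv[...,1]>110)&((hsv[...,0]<20)|(hsv[...,0]>170))).astype(np.uint8)
k=max(cv2.findContours(m,0,1)[0],key=cv2.contourArea); r=cv2.minAreaRect(k); print(r)
print(ray(c,cv2.boxPoints(r),.022)); print(ray(c,r[0],.022),c["T"][:3,3])
```

```text
((80.11027526855469, 119.26039123535156), (186.5238037109375, 138.84793090820312), 9.7824068069458)
[[ 0.5203 -0.0586  0.022 ]
 [ 0.6499 -0.115   0.022 ]
 [ 0.6271 -0.2799  0.022 ]
 [ 0.4908 -0.2425  0.022 ]]
[[ 0.5761 -0.1742  0.022 ]] [ 0.6178 -0.4084  0.3742]
```

View pics/w1.png

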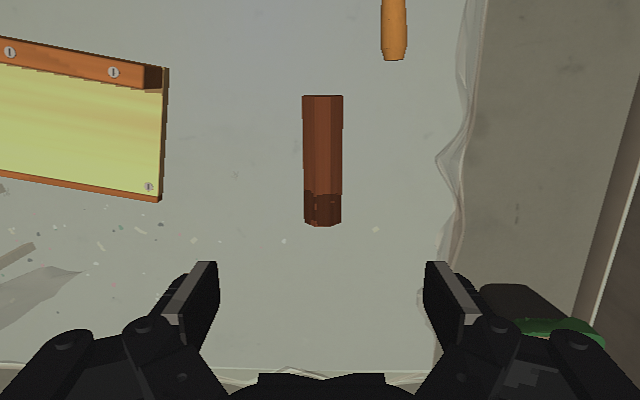

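The wrist view shows the batten upright between columns 302–343, rows 95–225, with the pads at columns ~215 and ~427 (midpoint 321).

Run:
```python
from h import *
c=pickle.load(open("w1.pkl","rb"))
print(ray(c,[[302.5,150],[343,150],[303,200],[342,200],[323,225]],.022))
print("ends", ray(c,[[323,95]],.034),ray(c,[[323,225]],0.0),ray(c,[[323,225]],.034))
print("board rt end near corner bottom", ray(c,[[159,202]],0.0),ray(c,[[168,68]],.055),ray(c,[[162,90]],.055))
```

```text
[[ 0.5515 -0.3915  0.022 ]
 [ 0.5525 -0.432   0.022 ]
 [ 0.4986 -0.3925  0.022 ]
 [ 0.4997 -0.4334  0.022 ]
 [ 0.4709 -0.4143  0.022 ]]
ends [[ 0.6055 -0.4105  0.034 ]] [[ 0.4617 -0.4146  0.    ]] [[ 0.4759 -0.4141  0.034 ]]
board rt end near corner bottom [[ 0.4846 -0.231   0.    ]] [[ 0.6248 -0.2784  0.055 ]] [[ 0.6068 -0.2713  0.055 ]]
```

Request:
apply_moves:
  targets: [0.085,0.0017,0.0025,0,0,0.085,0,0,0.04,0,0.085,0,0,0.04,0,0.085,0,0,0.04,0,0.085,0,0,0.04,0,0.085,0,0,0.03,0,0.085,0,0,0.02,0,0.085,0,0,0.014,0,0.085,0,0,0,0,0.085,0,0,0,0]

```text
time: 6.15
position: [0.5415, -0.413, 0.0157]
ee_rot: [[1.0, 0.027, 0.001], [0.027, -1.0, -0.001], [0.001, 0.001, -1.0]]
wrist_force: [1.0, 0.4, 0.4]
grip_width: 0.0848
grip_force: 0.0
```

Request:
apply_moves:
  targets: [0.03,0,0,0,0,0.03,0,0,0,0,0.03,0,0,0,0,0.03,0,0,0,0,0.03,0,0,0,0,0.03,0,0,0,0,0.03,0,0,0,0,0.03,0,0,0,0,0.03,0,0,0,0,0.03,0,0,0,0]
  squeeze: 40

```text
time: 7.15
position: [0.5416, -0.413, 0.0166]
ee_rot: [[1.0, 0.026, 0.002], [0.026, -1.0, -0.001], [0.001, 0.001, -1.0]]
wrist_force: [-0.4, 0.8, 6.2]
grip_width: 0.0391
grip_force: 42.2
```

Request:
apply_moves:
  targets: [0.03,0,0,-0.01,0,0.03,0,0,-0.02,0,0.03,0,0,-0.03,0,0.03,0,0,-0.03,0,0.03,0,0,-0.03,0,0.03,0,0,0,-4,0.03,0,0,0,-8,0.03,0,0,0,-8,0.03,0,0,0,-8,0.03,0,0,0,-8]

```text
time: 8.15
position: [0.5405, -0.4122, 0.1353]
ee_rot: [[0.79, 0.613, -0.001], [0.613, -0.79, 0.001], [-0.0, -0.001, -1.0]]
wrist_force: [0.3, 0.1, -1.2]
grip_width: 0.0387
grip_force: 41.3
```

Request:
apply_moves:
  targets: [0.03,0,0,0,-8,0.03,0,0,0,-8,0.03,0,0,0,-8,0.03,0,0,0,-8,0.03,0,0,0,-8,0.03,0,0,0,-3.5,0.03,0,0,0,0,0.03,0.02,0,0,0,0.03,0.03,-0.003,0,0,0.03,0.04,-0.004,0,0]

```text
time: 9.15
position: [0.5481, -0.3219, 0.1352]
ee_rot: [[0.16, 0.987, 0.0], [0.987, -0.16, -0.0], [-0.0, 0.0, -1.0]]
wrist_force: [0.1, 0.9, -2.3]
grip_width: 0.0389
grip_force: 41.3
```

Request:
apply_moves:
  targets: [0.03,0.04,0,0,0,0.03,0.04,0,0,0,0.03,0.04,0,0,0,0.03,0.04,0,0,0,0.03,0.03,0,0,0,0.03,0.014,0,0,0,0.03,0,0,0,0,0.03,0,0,0,0,0.03,0,0,0,0,0.03,0,0,0,0]

```text
time: 10.15
position: [0.5799, -0.1225, 0.1353]
ee_rot: [[0.158, 0.987, -0.0], [0.987, -0.158, -0.0], [-0.0, -0.0, -1.0]]
wrist_force: [-0.3, 0.4, -1.2]
grip_width: 0.039
grip_force: 41.3
```

Run:
```python
from h import *
from station import viewer,robot
print(robot.state())
D={n:viewer.capture(n) for n in("top","side","wrist")}; pickle.dump(D,open("w2.pkl","wb")); 
a=cv2.resize(D["top"]["image"][160:270,270:410],(560,440),interpolation=cv2.INTER_CUBIC)
a=np.clip(a*1.5,0,255).astype(np.uint8)
b=cv2.resize(D["side"]["image"][150:270,270:400],(390,360))
cv2.imwrite("pics/t2.png",a[...,::-1]);cv2.imwrite("pics/w2.png",D["wrist"]["image"][...,::-1])
```

```text
{'time': 10.15, 'qpos': array([-16.0016,  24.3314,  92.0295,  -0.0228,  63.6371,  -6.8876]), 'dq': array([-0.1511,  0.0612, -0.0539,  0.3639,  0.1369, -0.0329]), 'joint_efforts': array([  0.3122, -50.546 , -22.0963,   0.0129,   0.0046,  -0.0008]), 'position': array([ 0.5799, -0.1225,  0.1353]), 'ee_rot': array([[ 0.1582,  0.9874, -0.0001],
       [ 0.9874, -0.1582, -0.0004],
       [-0.0004, -0.    , -1.    ]]), 'wrist_force': array([-0.3138,  0.3831, -1.1802]), 'moment': array([-0.0532,  0.0218, -0.0256]), 'grip_force': 41.327864080667496, 'grip_width': 0.03900757423274599}
```

View pics/w2.png

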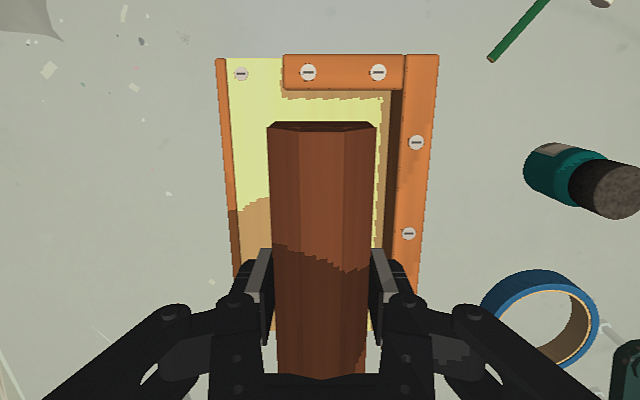

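The wrist view shows the batten held squarely (far end corners (267,127), (376,127)), the stop's right top edge at row ~89, the fence's near top edge at about columns 403–400.

Run:
```python
from h import *
D=pickle.load(open("w2.pkl","rb")); c=D["wrist"]; im=c["image"].astype(int)
hsv=cv2.cvtColor(c["image"],cv2.COLOR_RGB2HSV)
for r in (110,170,220): print(r,[tuple(im[r,x]) for x in range(386,412,3)])
p=ray(c,[[403,89],[400,230],[285,89]],.055); print(p)
x=np.array([.988,-.156]);y=np.array([.156,.988])
d=p[1]-p[0];print("fence dir",np.degrees(np.arctan2(-d[1],-d[0])))
d=p[2]-p[0];print("stop dir",np.degrees(np.arctan2(-d[1],-d[0])))
e=ray(c,[[267,130],[376,130],[322,122]],.1407); print(e)
e2=ray(c,[[267,130],[270,230]],.1407); d=e2[0]-e2[1]; print("batt L",np.degrees(np.arctan2(d[1],d[0])))
e2=ray(c,[[376,130],[373,230]],.1407); d=e2[0]-e2[1]; print("batt R",np.degrees(np.arctan2(d[1],d[0])))
```

```text
110 [(np.int64(174), np.int64(140), np.int64(91)), (np.int64(145), np.int64(115), np.int64(73)), (np.int64(62), np.int64(40), np.int64(26)), (np.int64(68), np.int64(43), np.int64(29)), (np.int64(67), np.int64(44), np.int64(27)), (np.int64(92), np.int64(58), np.int64(35)), (np.int64(191), np.int64(119), np.int64(66)), (np.int64(200), np.int64(124), np.int64(68)), (np.int64(198), np.int64(123), np.int64(68))]
170 [(np.int64(116), np.int64(90), np.int64(58)), (np.int64(68), np.int64(44), np.int64(27)), (np.int64(67), np.int64(44), np.int64(27)), (np.int64(65), np.int64(43), np.int64(29)), (np.int64(143), np.int64(90), np.int64(52)), (np.int64(197), np.int64(121), np.int64(67)), (np.int64(190), np.int64(118), np.int64(66)), (np.int64(186), np.int64(116), np.int64(63)), (np.int64(182), np.int64(113), np.int64(64))]
220 [(np.int64(68), np.int64(45), np.int64(28)), (np.int64(68), np.int64(44), np.int64(25)), (np.int64(65), np.int64(42), np.int64(25)), (np.int64(169), np.int64(106), np.int64(60)), (np.int64(209), np.int64(128), np.int64(71)), (np.int64(204), np.int64(126), np.int64(70)), (np.int64(197), np.int64(122), np.int64(66)), (np.int64(193), np.int64(119), np.int64(67)), (np.int64(190), np.int64(118), np.int64(65))]
[[ 0.639  -0.057   0.055 ]
 [ 0.6293 -0.1458  0.055 ]
 [ 0.5711 -0.0462  0.055 ]]
fence dir 83.77072805996684
stop dir -9.027405497512254
[[ 0.5704 -0.0588  0.1407]
 [ 0.6096 -0.065   0.1407]
 [ 0.5906 -0.0591  0.1407]]
batt L 80.02451871061335
batt R 81.97111964378259
```

Request:
apply_moves:
  targets: [0.03,0,0,0.02,0,0.03,0,0,0.03,0,0.03,0,0,0.03,0,0.03,0,0,0.013,0,0.03,0,0,0.005,0,0.03,0,0,0.003,0,0.03,0,0,0.0015,0,0.03,0,0,0,0,0.03,0,0,0,0,0.03,0,0,0,0]

```text
time: 11.3
position: [0.5805, -0.1211, 0.0336]
ee_rot: [[0.156, 0.988, 0.001], [0.988, -0.156, -0.0], [-0.0, 0.001, -1.0]]
wrist_force: [0.1, -0.5, -1.0]
grip_width: 0.0389
grip_force: 41.3
```

Now down about 1.5 mm more, then slide left in small steps.

Request:
apply_moves:
  targets: [0.03,0,0,0.001,0,0.03,0,0,0.0005,0,0.03,0,0,0,0,0.03,0,0,0,0,0.03,0.001,0,0,0,0.03,0.001,0,0,0,0.03,0.001,0,0,0,0.03,0.001,0,0,0,0.03,0.001,0,0,0,0.03,0,0,0,0]

```text
time: 12.3
position: [0.5812, -0.1161, 0.0316]
ee_rot: [[0.156, 0.988, 0.001], [0.988, -0.156, -0.0], [-0.0, 0.001, -1.0]]
wrist_force: [-0.3, -0.8, 5.3]
grip_width: 0.0388
grip_force: 41.9
```

Request:
apply_moves:
  targets: [0.03,0.001,0,0,0,0.03,0.001,0,0,0,0.03,0.001,0,0,0,0.03,0,0,0,0,0.03,0,0,0,0,0.03,0,0,0,0,0.03,0,0,0,0,0.03,0,0,0,0,0.03,0,0,0,0,0.03,0,0,0,0]

```text
time: 13.3
position: [0.5816, -0.1131, 0.0316]
ee_rot: [[0.156, 0.988, 0.001], [0.988, -0.156, -0.0], [-0.0, 0.001, -1.0]]
wrist_force: [-0.9, -1.3, 4.1]
grip_width: 0.039
grip_force: 42.1
```

Request:
apply_moves:
  targets: [0.03,0.001,0,0,0,0.03,0.001,0,0,0,0.03,0.001,0,0,0,0.03,0,0,0,0,0.03,0,0,0,0,0.03,0,0,0,0,0.03,0,0,0,0,0.03,0,0,0,0,0.03,0,0,0,0,0.03,0,0,0,0]

```text
time: 14.3
position: [0.5818, -0.1117, 0.0316]
ee_rot: [[0.156, 0.988, 0.0], [0.988, -0.156, -0.002], [-0.002, 0.001, -1.0]]
wrist_force: [-1.4, -7.5, 5.4]
grip_width: 0.0391
grip_force: 42.1
```

Request:
apply_moves:
  targets: [0.03,-0.001,0,0,0,0.03,0,0,0,0,0.05,0,0,0,0,0.05,0,0,0,0,0.05,0,0,0,0,0.05,0,0,0,0,0.05,0,0,-0.01,0,0.05,0,0,-0.02,0,0.05,0,0,-0.02,0,0.05,0,0,-0.02,0]

```text
time: 15.3
position: [0.5815, -0.111, 0.1025]
ee_rot: [[0.156, 0.988, 0.0], [0.988, -0.156, 0.0], [0.0, -0.0, -1.0]]
wrist_force: [-0.4, 0.1, -0.2]
grip_width: 0.05
grip_force: 0.0
```

Request:
apply_moves:
  targets: [0,0,-0.02,-0.005,0,0,0,-0.025,0,0,0,0,-0.005,0,0,0,0,0,0,0,0,0,0,0,0,0,0,0,0,0,0,0,0,0,0,0,0,0,0,0,0,0,0,0,0,0,0,0,0,0]

```text
time: 16.3
position: [0.5323, -0.1034, 0.1061]
ee_rot: [[0.156, 0.988, -0.0], [0.988, -0.156, 0.0], [0.0, -0.0, -1.0]]
wrist_force: [-0.1, -0.5, -0.4]
grip_width: 0.0001
grip_force: 0.0
```

Run:
```python
from h import *
from station import viewer,robot
s=robot.state(); print(s["position"],s["grip_width"],s["wrist_force"])
D={n:viewer.capture(n) for n in("side","wrist")}; pickle.dump(D,open("w3.pkl","wb"))
b=cv2.resize(D["side"]["image"][120:270,260:410],(600,600),interpolation=cv2.INTER_CUBIC)
cv2.imwrite("pics/s3.png",b[...,::-1]);cv2.imwrite("pics/w3.png",D["wrist"]["image"][...,::-1])
```

```text
[ 0.5323 -0.1034  0.1061] 0.00010252949870257852 [-0.0692 -0.5168 -0.4229]
```

View pics/w3.png

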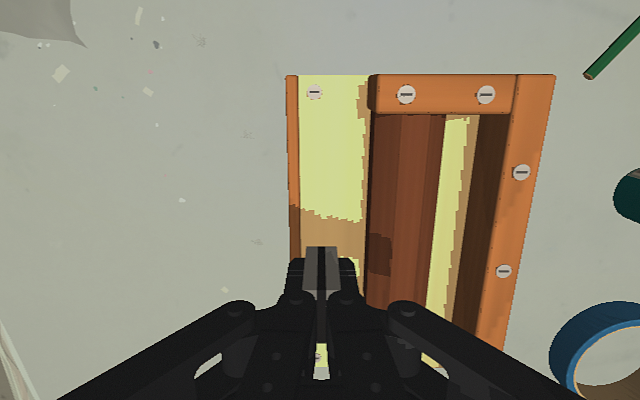

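View pics/s3.png

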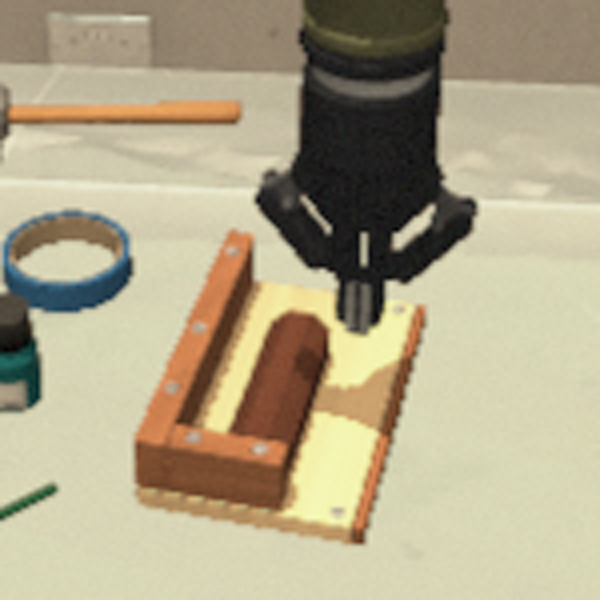

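The views show the batten against the stop, parallel to the fence with a gap of about 25 mm (columns ~440–475 in the wrist view), and the closed fingers just in front of it. Next I go down and push.

Request:
apply_moves:
  targets: [0,0,0,0.02,0,0,0,0,0.02,0,0,0,0,0.015,0,0,0,0,0.005,0,0,0,0,0.003,0,0,0,0,0.003,0,0,0,0,0,0,0,0,0,0,0,0,0,0,0,0,0,0,0,0,0]

```text
time: 17.4
position: [0.5325, -0.1034, 0.0407]
ee_rot: [[0.156, 0.988, 0.001], [0.988, -0.156, -0.0], [-0.0, 0.001, -1.0]]
wrist_force: [0.2, 0.1, 0.2]
grip_width: 0.0002
grip_force: 0.0
```

Request:
apply_moves:
  targets: [0,0,0.003,0,0,0,0,0.003,0,0,0,0,0.003,0,0,0,0,0.003,0,0,0,0,0.003,0,0,0,0,0.003,0,0,0,0,0.003,0,0,0,0,0.003,0,0,0,0,0.001,0,0,0,0,0,0,0]

```text
time: 18.4
position: [0.5571, -0.1073, 0.0403]
ee_rot: [[0.156, 0.988, 0.0], [0.988, -0.156, -0.0], [-0.0, 0.0, -1.0]]
wrist_force: [-0.7, 0.3, -1.5]
grip_width: -0.0003
grip_force: 0.0
```

Request:
apply_moves:
  targets: [0,0,0.002,0,0,0,0,0.002,0,0,0,0,0.002,0,0,0,0,0.001,0,0,0,0,0.001,0,0,0,0,0,0,0,0,0,0,0,0,0,0,0,0,0,0,0,0,0,0,0,0,0,0,0]

```text
time: 19.4
position: [0.5648, -0.1085, 0.0403]
ee_rot: [[0.156, 0.988, 0.0], [0.988, -0.156, -0.0], [-0.0, 0.0, -1.0]]
wrist_force: [0.3, 0.8, 0.3]
grip_width: 0.0001
grip_force: 0.0
```

Request:
apply_moves:
  targets: [0,0,0.001,0,0,0,0,0.001,0,0,0,0,0.001,0,0,0,0,0,0,0,0,0,0,0,0,0,0,0,0,0,0,0,0,0,0,0,0,0,0,0,0,0,0,0,0,0,0,0,0,0]

```text
time: 20.4
position: [0.5677, -0.109, 0.0403]
ee_rot: [[0.156, 0.988, 0.0], [0.988, -0.156, -0.0], [-0.0, 0.0, -1.0]]
wrist_force: [-0.2, 0.1, -0.1]
grip_width: -0.0003
grip_force: 0.0
```

Request:
apply_moves:
  targets: [0,0,0.001,0,0,0,0,0.001,0,0,0,0,0.001,0,0,0,0,0.001,0,0,0,0,0,0,0,0,0,0,0,0,0,0,0,0,0,0,0,0,0,0,0,0,0,0,0,0,0,0,0,0]

```text
time: 21.4
position: [0.5717, -0.1096, 0.0403]
ee_rot: [[0.156, 0.988, 0.0], [0.988, -0.156, -0.0], [-0.0, 0.0, -1.0]]
wrist_force: [0.1, -1.2, 0.0]
grip_width: -0.0002
grip_force: 0.0
```

Request:
apply_moves:
  targets: [0,0,0.001,0,0,0,0,0.001,0,0,0,0,0.001,0,0,0,0,0,0,0,0,0,0,0,0,0,0,0,0,0,0,0,0,0,0,0,0,0,0,0,0,0,0,0,0,0,0,0,0,0]

```text
time: 22.4
position: [0.5746, -0.1101, 0.0403]
ee_rot: [[0.156, 0.988, 0.0], [0.988, -0.156, -0.0], [-0.0, 0.0, -1.0]]
wrist_force: [0.2, 0.1, 0.2]
grip_width: 0.0002
grip_force: 0.0
```

Run:
```python
from h import *
from station import viewer,robot
D={n:viewer.capture(n) for n in("side","wrist")}; pickle.dump(D,open("w4.pkl","wb"))
b=cv2.resize(D["side"]["image"][150:270,260:380],(480,480),interpolation=cv2.INTER_CUBIC)
w=cv2.resize(D["wrist"]["image"][50:400,250:600],(320,320))
o=np.zeros((480,800,3),np.uint8); o[:,:480]=b; o[:320,480:]=w
cv2.imwrite("pics/m4.png",o[...,::-1])
```

```text
(no output)
```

View pics/m4.png

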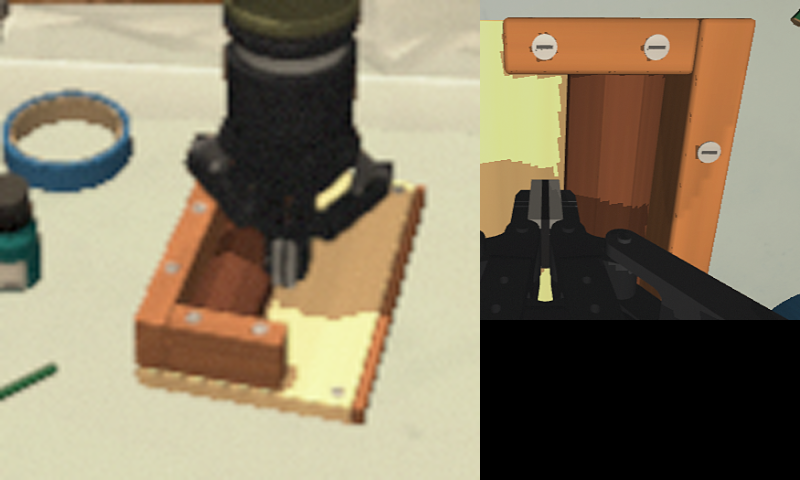

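The batten has slid along with the fingers (its left edge is at crop column ~567) and is now close to the fence. I'll keep pushing until the force rises.

Request:
apply_moves:
  targets: [0,0,0.001,0,0,0,0,0.001,0,0,0,0,0.001,0,0,0,0,0,0,0,0,0,0,0,0,0,0,0,0,0,0,0,0,0,0,0,0,0,0,0,0,0,0,0,0,0,0,0,0,0]

```text
time: 23.5
position: [0.5776, -0.1105, 0.0403]
ee_rot: [[0.156, 0.988, 0.0], [0.988, -0.156, -0.0], [-0.0, 0.0, -1.0]]
wrist_force: [-0.1, -0.5, 0.7]
grip_width: 0.0002
grip_force: 0.0
```

Request:
apply_moves:
  targets: [0,0,0.001,0,0,0,0,0.001,0,0,0,0,0,0,0,0,0,0,0,0,0,0,0,0,0,0,0,0,0,0,0,0,0,0,0,0,0,0,0,0,0,0,0,0,0,0,0,0,0,0]

```text
time: 24.5
position: [0.5794, -0.1108, 0.0403]
ee_rot: [[0.156, 0.988, -0.0], [0.988, -0.156, 0.0], [-0.0, -0.0, -1.0]]
wrist_force: [-2.4, -0.6, 0.9]
grip_width: -0.0001
grip_force: 0.7
```

Request:
apply_moves:
  targets: [0,0,0.001,0,0,0,0,0.001,0,0,0,0,0,0,0,0,0,0,0,0,0,0,0,0,0,0,0,0,0,0,0,0,0,0,0,0,0,0,0,0,0,0,0,0,0,0,0,0,0,0]

```text
time: 25.5
position: [0.5797, -0.1109, 0.0402]
ee_rot: [[0.156, 0.988, -0.004], [0.988, -0.156, 0.001], [0.0, -0.004, -1.0]]
wrist_force: [-6.2, 0.2, 3.1]
grip_width: 0.0001
grip_force: 3.2
```

Request:
apply_moves:
  targets: [0,0,-0.003,0,0,0,0,-0.003,0,0,0,0,0,-0.01,0,0,0,0,-0.015,0,0,0,0.005,0,0,0,0,0.005,0,0,0,0,0,0.005,0,0,0,0,0.004,0,0,0,0,0,0,0,0,0,0,0]

```text
time: 26.5
position: [0.5848, -0.1116, 0.0554]
ee_rot: [[0.156, 0.988, -0.002], [0.988, -0.156, 0.0], [0.0, -0.002, -1.0]]
wrist_force: [0.4, 0.2, -0.0]
grip_width: 0.0001
grip_force: 0.0
```

Request:
apply_moves:
  targets: [0,0,0,0.001,0,0,0,0,0.001,0,0,0,0,0.001,0,0,0,0,0.001,0,0,0,0,0,0,0,0,0,0,0,0,0,0,0,0,0,0,0,0,0,0,0,0,0,0,0,0,0,0,0]

```text
time: 27.5
position: [0.5855, -0.1118, 0.0523]
ee_rot: [[0.156, 0.988, 0.0], [0.988, -0.156, -0.0], [-0.0, 0.0, -1.0]]
wrist_force: [0.7, -0.3, -0.1]
grip_width: -0.0
grip_force: 0.0
```

Just above contact; now push diagonally, equal down and forward.

Request:
apply_moves:
  targets: [0,0,0.001,0.001,0,0,0,0.001,0.001,0,0,0,0,0,0,0,0,0,0,0,0,0,0,0,0,0,0,0,0,0,0,0,0,0,0,0,0,0,0,0,0,0,0,0,0,0,0,0,0,0]

```text
time: 28.5
position: [0.5875, -0.1121, 0.0503]
ee_rot: [[0.156, 0.988, -0.0], [0.988, -0.156, -0.0], [-0.0, -0.0, -1.0]]
wrist_force: [0.6, 0.0, 0.3]
grip_width: 0.0
grip_force: 0.0
```

Request:
apply_moves:
  targets: [0,0,0,0.001,0,0,0,0,0.001,0,0,0,0,0,0,0,0,0,0,0,0,0,0,0,0,0,0,0,0,0,0,0,0,0,0,0,0,0,0,0,0,0,0,0,0,0,0,0,0,0]

```text
time: 29.5
position: [0.5872, -0.1121, 0.0491]
ee_rot: [[0.156, 0.988, -0.0], [0.988, -0.156, -0.0], [-0.0, -0.0, -1.0]]
wrist_force: [-2.2, 0.1, 7.2]
grip_width: -0.0002
grip_force: 3.2
```

Request:
apply_moves:
  targets: [0,0,0.001,0.0002,0,0,0,0.001,0.0002,0,0,0,0.0005,0.0001,0,0,0,0,0,0,0,0,0,0,0,0,0,0,0,0,0,0,0,0,0,0,0,0,0,0,0,0,0,0,0,0,0,0,0,0]

```text
time: 30.5
position: [0.5874, -0.1121, 0.049]
ee_rot: [[0.156, 0.988, -0.004], [0.988, -0.156, 0.001], [-0.0, -0.004, -1.0]]
wrist_force: [-6.5, 1.4, 12.4]
grip_width: 0.0003
grip_force: 7.1
```

Request:
apply_moves:
  targets: [0,0,0.001,0,0,0,0,0.001,0,0,0,0,0.001,0,0,0,0,0,0,0,0,0,0,0,0,0,0,0,0,0,0,0,0,0,0,0,0,0,0,0,0,0,0,0,0,0,0,0,0,0]

```text
time: 31.5
position: [0.5877, -0.1121, 0.0489]
ee_rot: [[0.156, 0.988, -0.009], [0.988, -0.156, 0.001], [-0.0, -0.009, -1.0]]
wrist_force: [-11.2, 1.0, 16.7]
grip_width: -0.0001
grip_force: 10.3
```

Run:
```python
from h import *
from station import viewer,robot
s=robot.state(); print(s["wrist_force"],s["position"])
D={n:viewer.capture(n) for n in("side","wrist")}; pickle.dump(D,open("w5.pkl","wb"))
b=cv2.resize(D["side"]["image"][150:270,260:380],(480,480),interpolation=cv2.INTER_CUBIC)
w=cv2.resize(D["wrist"]["image"][50:400,250:600],(320,320))
o=np.zeros((480,800,3),np.uint8); o[:,:480]=b; o[:320,480:]=w
cv2.imwrite("pics/m5.png",np.clip(o*1.5,0,255).astype(np.uint8)[...,::-1])
```

```text
[-11.2088   0.9625  16.6891] [ 0.5877 -0.1121  0.0489]
```

View pics/m5.png

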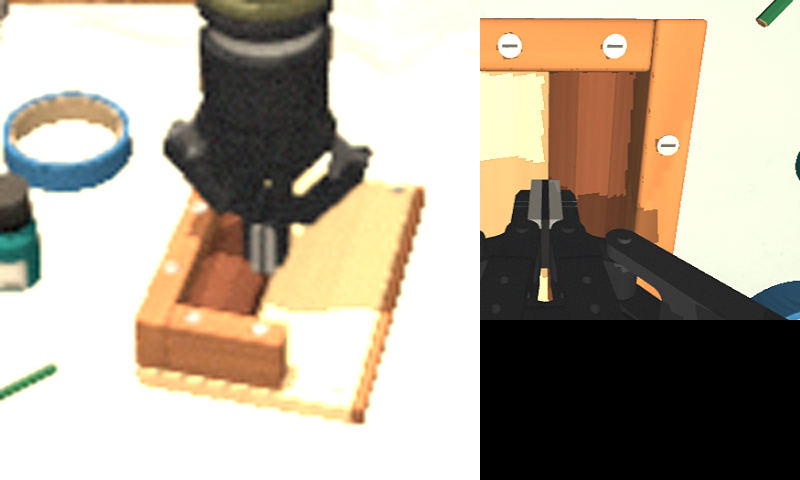

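The batten is parallel to the fence and touching it, its end is at the stop (no board visible at crop row 72), and the steady push is about 20 N diagonal. I'm handing in.

```bash
python3 -c "
from station import robot
print(robot.finish_job())"
```

```text
the job is handed in; nothing more can be done
None
```

I laid the dark batten flat against the fence and the stop and handed the job in with the arm still pushing its near bevel at about 20 N (roughly 11 N toward the fence, 17 N down); the hand-in gave no verdict back.

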